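Slide the microtube rack into the third lane and lock the courier tray

ROBOT

A 6-joint arm with a two-finger parallel gripper is mounted at the origin on a cart in front of the work surface, level with it; the furniture and walls round the work are solid. World frame = base frame: x ahead of the robot, y to its left, z up, the work surface at z = 0. Lengths are in mm, angles in rad, forces in N, time in s.
With the tool pointing down it reaches from about 300 to 775 mm from the base axis. Payload 14.6 kg.
Tool frame: the origin (TCP) lies between the finger pads; the fingertips stand 22 mm ahead of it and the grasp point (between the pads) lies 3 mm ahead of it (manip.tcp_to_tips is the distance from the TCP to the fingertips, in mm); y points along the fingers, z is the direction in which the jaws open and shut, and the axes are right-handed (so a half turn about y gives the same grasp; the last joint's range is limited). The gripper opens to 94 mm and grips with 3 to 60 N. Pads are 16 mm wide; open, the fingers measure 119 mm over their backs; the gripper's body (75 mm by 177 mm) begins 78 mm behind the grasp point.
Start: joints at [1.205, 0.3, 1.521, -0, 1.321, -0.067], TCP at [161.903, 525.62, 227.446] pointing down, gripper open.
Joint ranges: [-3.03, 3.03], [-0.79, 2.21], [0.23, 2.52], [-1.04, 4.18], [0, 3.07], [-2.55, 2.55]. Speed limits (rad/s): [2.22, 2.22, 2.57, 3.14, 3.14, 3.14].

INTERFACE

Orientations are given as [roll, pitch, yaw] about the fixed x, y, z axes, in that order (R = Rz(yaw) Ry(pitch) Rx(roll)).
In Python, from cell import manip gives the robot as it stands.
- The arm moves only by the shell command python3 -m jog 'ROWS' [OPENING] [FORCE]. ROWS is JSON, one flat list of numbers, 6 for each row, row after row: the shift along the tool's x, y, z in mm, then the turn, a rotation vector about the tool's x, y, z in degrees. A call has 1 to 10 rows; each row is the pose to reach, as a shift and turn from the pose commanded when the call began, along the tool's axes at that moment; what a row does not reach only later rows make up. A row lasts 1/12 s, in which the tool goes at most 41.7 mm and 7.16 degrees, less where a joint would pass 70% of its speed; a pose out of reach is approached as far as the arm can. A call with a gripper value outside its range is refused whole. OPENING is the finger opening in mm, from 0 to 94, set as the call begins (- or left out, the last holds). The fingers move at their own pace and stop on an object; FORCE is the grip in N (left out, the last holds). Time passes only in rows, so rows that repeat a pose let the fingers close. It gives the time, the measured TCP pose, the force and the opening at its end, in the units of the state.
- manip.read_state(): the state, without advancing time (a new reading comes with each control period).
- manip.camera(name): name is "scene" or "top" or "wrist"; returns a dict with "img" (384x512x3 uint8, red, green, blue), "intrinsics" (3x3 intrinsics, pixels), "origin" and "orientation" of the camera in the world. Camera axes: x right, y down, z forward; pixel columns grow to the right and rows downward; lengths in mm; the calibration is good to about 2 mm. The wrist camera is an equidistant fisheye: a pixel r from the principal point sees the ray r / f radians off the axis. A picture is of the moment at which its call begins. There is no depth.
- manip.sign_off(): hands the job in, once; it reports no verdict.
Trained networks look in a picture, given as the dict that the camera call returned (one of the last four; its "shot" number tells which), for a name from the list of things; names that differ only in an ending like _2 or _b are one class to them, and where a whole thing is asked for, a point or a joint stands for the part that bears it (a point fixed in the world has none). Each returns a list of dicts, best first, with "score" (0 to 1); they miss things now and then, are a little off and sometimes report something else, mostly with a low value. They report only what shows in the picture. A call takes as long as a camera call. They do not tell look-alikes from the thing itself.
- manip.masks_of(thing, picture): "pixels" (384x512 bool, what is visible of it) and "xy" ([column, row] in pixels, amid what is visible of it).
- manip.tip_of(thing, picture): "xy" ([column, row] in pixels: a listed point, or the origin of a listed thing).
The state is a dict: "clock": time; "joints": joint angles; "qd": joint speeds; "effort": joint torques, N m; "eef_pos": TCP position; "eef_rot": TCP orientation; "wrist_force": force on the tool from outside, world axes, zero at the start; "moment": the same for the moment, N m; "finger_gap": finger opening in mm.
Only numpy, scipy, OpenCV 4.12 (cv2) and the standard library are available. Lean on these libraries where they do the work, as an engineer would, in place of code of your own. Each camera call takes 0.05 s, during which the arm holds its last target.

TASK

The last rack of finger-prick samples still stands on the loading shelf in front of the courier tray's lanes. Counting every lane from the left, full or empty, push the rack end-on into the third lane until it is fully home against the end stop, then push the tab at the tray's right-hand side all the way to the left, so that the locking pins stand across the lanes. Only push: do not lift or tip the rack, and leave the other racks and everything else on the desk where they are.

Things in the scene. Friction and masses are not known exactly. Their poses are not given: they have to be found in the camera images.
- tray: fixed grey tray, 286 (x) x 294 (y) mm. Origin: on the desk, under the middle of the line of lane mouths; x points into the lanes, y to the left along the mouths. Six open-topped lanes run from x = 0 to 106 mm, pitch 48, clear width 42 mm; from the left their middles lie at y = +120, +72, +24, -24, -72, -120 mm. Walls between them 27 mm high, 6 thick; each has a rounded nose, 8 thick, at x = -14 to -23 mm. Outer walls 33 mm high
- end_stop (a point): middle of the end stop's face at the far end of all lanes (tray x = 106 mm), 20 mm above the desk; the stop is 36 mm high. A rack fully home touches it: the rack's middle then lies at tray x = 54 mm, its near end 2 mm inside the mouth
- shelf (a point): middle of the tray's flat loading shelf, in front of the lanes from tray x = -172 to -14 mm; this point is on its top, 8 mm above the desk and level with the lane floors. A rim along its front and both sides stands 14 mm above the desk
- rack_mid (a point): the rack to push: white block 104 long (x) x 36 wide (y) x 34 mm high, upright corners rounded 8 mm, with five lilac-capped microtubes along it (tops 60 mm above its underside), about 0.14 kg, loose. Starts askew on the shelf, x roughly toward the lanes. The point is the middle of the block, 17 mm above its underside, 25 mm above the desk.
- lock (a joint): locking bar, slides to the left (tray +y) in a groove at tray x = -8 mm, against about 2 N of friction; stays where left. 0 = open: its six steel pins (8 mm thick, tops 22 mm above the desk) stand in line with the lane walls, behind their noses, 40 mm clear between. 0.024 m (its stop) = locked: a pin in the middle of each mouth. A rack not home blocks its pin
- tab (a point): middle of the locking bar's upright grey tab, beyond the tray's right-hand wall: 30 (tray x) x 12 (tray y) mm, top 40 mm above the desk; this point is 22 mm above the desk, at tray x = -8 mm. Push its right-hand face, 6 mm to the right of this point; it moves with the bar
- rack_a_mid (a point): middle of a white plastic rack, a block 104 long (x) x 36 wide (y) x 34 mm high like the other, loose, that already stands fully home in a lane (five tubes); bystander
- rack_b_mid (a point): middle of a white plastic rack, a block 104 long (x) x 36 wide (y) x 34 mm high like the other, loose, that already stands fully home in a lane (four tubes); bystander
- rack_c_mid (a point): middle of a white plastic rack, a block 104 long (x) x 36 wide (y) x 34 mm high like the other, loose, that already stands fully home in a lane (three tubes); bystander
- lancets_c (a point): middle of a small carton, 60 x 90 x 45 mm, at the right; bystander
- bluepen_c (a point): middle of a blue ball pen, 140 mm long, lying near the front right of the desk; bystander
Not all that is in view belongs to the job. Leave any pink look-alike of the part that bears rack_c_mid alone.

How it is judged:
By the outcome, as a careful person would: the job done as asked, in the order asked, and still so for the second after the job is handed in, with the robot touching nothing.
It also fails if it takes over 72 s, if anything falls off the work surface, if the arm or the gripper's body presses on something with over 40 N, if the wrist force passes 120 N, or if a joint passes its speed limit or range.

## Working session

There is one attempt and no reset: what is moved stays moved. The work goes in short steps, Python scripts to look and compute and a shell command to move; the robot and the scene stay as the last step left them, time stands still between calls to the robot, and variables do not carry over. Pictures are saved under pics/ and viewed, and the job is handed in when it is done.

```bash
ls; mkdir -p pics
cat > h.py <<'E'
import numpy as np, cv2
from cell import manip
def save(n,img,crop=None,s=1):
    if crop: img=img[crop[1]:crop[3],crop[0]:crop[2]]
    img=cv2.resize(img,None,fx=s,fy=s,interpolation=cv2.INTER_CUBIC)
    cv2.imwrite('pics/'+n,img[:,:,::-1])
E
python3 - <<'E'
from h import *
import pickle
for n in ('scene','top'):
    c=manip.camera(n); save(n+'0.png',c['img'],s=1.5)
    print(n,c['intrinsics'],c['origin'],c['orientation'])
    pickle.dump(c,open(n+'0.pkl','wb'))
    for t in ('tray','end_stop','shelf','rack_mid','tab','rack_a_mid','lancets_c','bluepen_c'):
        print(t,[(np.round(r['xy'],1).tolist(),round(r['score'],2)) for r in manip.tip_of(t,c)])
s=manip.read_state(); print(s)
E
```

```text
pics
scene [[405.34513297   0.         250.87048675]
 [  0.         405.34513297 193.5375737 ]
 [  0.           0.           1.        ]] [ 238.9575897  -746.55437722  767.3482885 ] [-2.39441191 -0.01364691 -0.49171408]
tray [([242.2, 162.1], 0.95)]
end_stop [([277.8, 140.0], 0.68)]
shelf [([215.9, 166.0], 0.92)]
rack_mid []
tab [([275.5, 202.9], 0.77)]
rack_a_mid [([285.0, 171.6], 0.57)]
lancets_c [([329.4, 291.3], 0.56)]
bluepen_c [([253.4, 310.3], 0.73)]
top [[426.03367606   0.         258.42706934]
 [  0.         426.03367606 189.6017827 ]
 [  0.           0.           1.        ]] [ 321.25973605 -126.48320316 1192.14269592] [-2.92746847e+00  2.59396763e-04 -1.61088504e+00]
tray [([213.5, 175.3], 0.66)]
end_stop [([209.6, 143.8], 0.74), ([218.8, 153.8], 0.73)]
shelf [([209.3, 205.6], 0.71)]
rack_mid [([233.2, 205.4], 0.87)]
tab [([273.1, 173.1], 0.6)]
rack_a_mid [([251.1, 154.4], 0.56)]
lancets_c [([369.5, 180.5], 0.86)]
bluepen_c [([357.4, 235.5], 0.68)]
{'clock': 0.9, 'joints': array([ 1.20539777e+00,  2.99906895e-01,  1.52099119e+00, -1.34425216e-05,
        1.32070456e+00, -6.65787627e-02]), 'qd': array([ 0.00127669, -0.00069034, -0.0001162 , -0.00065376, -0.00146592,
        0.00162887]), 'effort': array([ 1.26712268e-05, -5.31671298e+01, -3.52897739e+01,  7.08581437e-02,
        2.13017862e-02, -6.62035154e-05]), 'eef_pos': array([161.90796313, 525.6211992 , 227.44552901]), 'eef_rot': array([-1.57080716e+00, -1.23307737e-05, -2.98816468e-01]), 'wrist_force': array([ 1.00410953, -0.06279069, -0.18361613]), 'moment': array([0.01841161, 0.02392102, 0.00512208]), 'finger_gap': 93.83440074458977}
```

View images.

View pics/scene0.png

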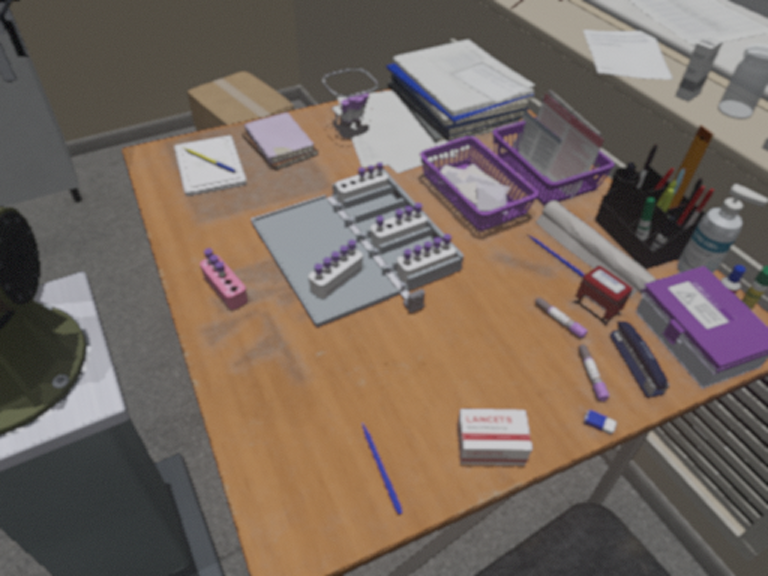

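View pics/top0.png

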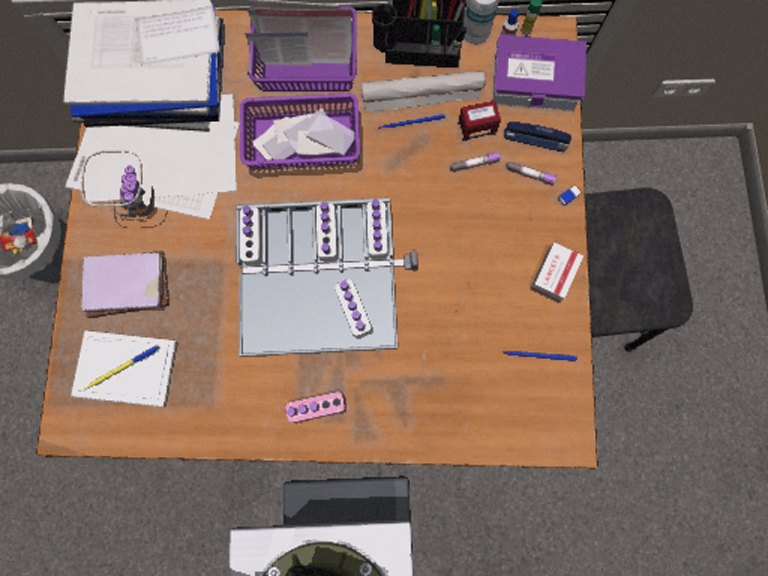

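Run:
```python
from h import *
import pickle
for n,cr in (('scene',(150,80,370,250)),('top',(130,100,330,260))):
    c=pickle.load(open(n+'0.pkl','rb')); save(n+'0c.png',c['img'],cr,3.6)
```

```text
(no output)
```

View pics/scene0c.png

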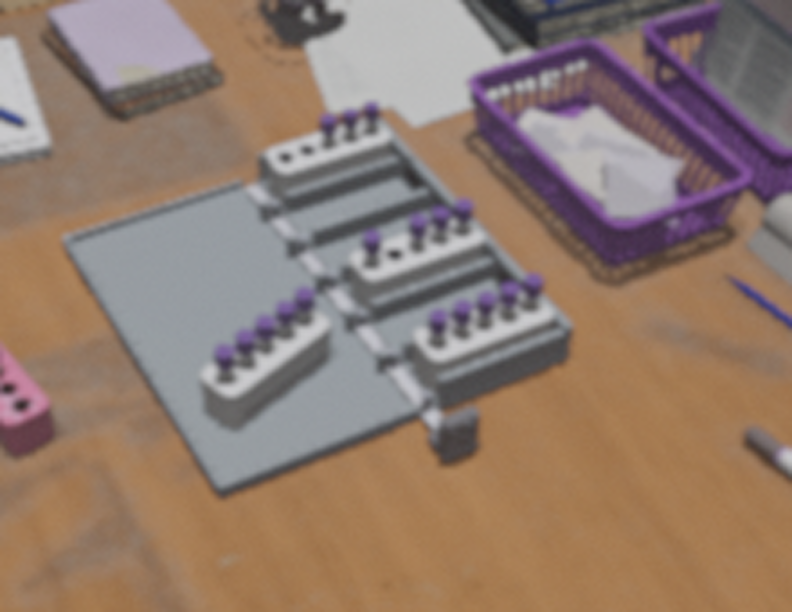

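View pics/top0c.png

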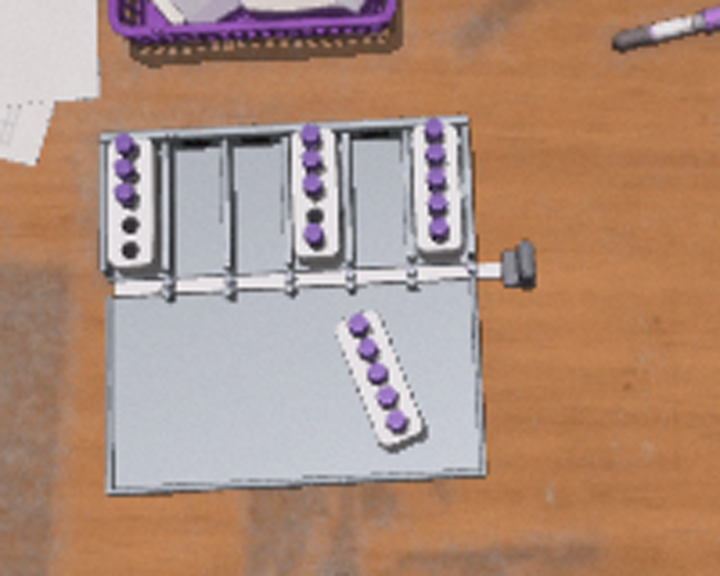

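```bash
cat >> h.py <<'E'
from scipy.spatial.transform import Rotation as Rn
def Rm(o): return Rn.from_euler('xyz',o).as_matrix()
def proj(c,P):
    P=np.atleast_2d(P); q=(P-c['origin'])@Rm(c['orientation'])
    K=c['intrinsics']
    if c.get('fish'):
        r=np.hypot(q[:,0],q[:,1]); th=np.arctan2(r,q[:,2]); u=q[:,:2]/r[:,None]*th[:,None]
    else: u=q[:,:2]/q[:,2:]
    return u*[K[0,0],K[1,1]]+[K[0,2],K[1,2]]
def back(c,px,z):
    px=np.atleast_2d(px).astype(float);K=c['intrinsics']
    u=(px-[K[0,2],K[1,2]])/[K[0,0],K[1,1]]
    if c.get('fish'):
        th=np.linalg.norm(u,axis=1); d=np.c_[u/th[:,None]*np.sin(th)[:,None],np.cos(th)]
    else: d=np.c_[u,np.ones(len(u))]
    d=d@Rm(c['orientation']).T
    return c['origin']+d*((z-c['origin'][2])/d[:,2])[:,None]
def T(p,P):
    P=np.atleast_2d(P).astype(float); x,y,a=p
    return np.c_[x+np.cos(a)*P[:,0]-np.sin(a)*P[:,1], y+np.sin(a)*P[:,0]+np.cos(a)*P[:,1], P[:,2]]
def Ti(p,P):
    P=np.atleast_2d(P).astype(float); x,y,a=p; d=P[:,:2]-[x,y]
    return np.c_[np.cos(a)*d[:,0]+np.sin(a)*d[:,1], -np.sin(a)*d[:,0]+np.cos(a)*d[:,1]]
E
python3 - <<'E'
from h import *
import pickle
from scipy.optimize import least_squares
ct=pickle.load(open('top0.pkl','rb'));cs=pickle.load(open('scene0.pkl','rb'))
f=lambda p,o: np.array(p)/3.6+o
ot=[130,100];os_=[150,80]
mt=f([(108,493),(486,475),(101,133),(467,118)],ot)
Mt=np.array([(-176,147,14),(-176,-147,14),(110,147,36),(110,-147,36)])
ms=f([(64,237),(222,490),(388,130)],os_)
Ms=np.array([(-176,147,14),(-176,-147,14),(110,147,36)])
print('top back',back(ct,mt[:2],14).round(1).tolist(),back(ct,mt[2:],36).round(1).tolist())
print('scene back',back(cs,ms[:2],14).round(1).tolist(),back(cs,ms[2:],36).round(1).tolist())
for nm,cams in (('top',[(ct,mt,Mt)]),('both',[(ct,mt,Mt),(cs,ms,Ms)])):
    r=least_squares(lambda p:np.concatenate([(proj(c,T(p,M))-m).ravel() for c,m,M in cams]),[450,0,0])
    print(nm,r.x.round(4),r.fun.round(1)); p=r.x
pickle.dump(p,open('tray.pkl','wb'))
caps=f([(359,324),(367,349),(377,373),(387,397),(396,422)],ot)
print('caps tray',Ti(p,back(ct,caps,66)).round(1).tolist())
scaps=f([(304,299),(286,313),(265,328),(245,341),(224,355)],os_)
print('caps scene',Ti(p,back(cs,scaps,66)).round(1).tolist())
tc=f([(345,320),(373,312),(425,432),(392,449)],ot)
print('rack top',Ti(p,back(ct,tc,42)).round(1).tolist())
print('tab',Ti(p,back(ct,f([(519,252)],ot),40)))
E
```

```text
top back [[454.4, 140.7, 14.0], [456.6, -149.8, 14.0]] [[737.7, 143.8, 36.0], [738.5, -146.6, 36.0]]
scene back [[455.6, 134.6, 14.0], [458.9, -157.9, 14.0]] [[735.0, 114.6, 36.0]]
top [ 6.299839e+02 -2.745400e+00  8.300000e-03] [-0.8  0.6  0.5  0.5 -0.5 -0.4  0.7 -0.9]
both [ 6.317379e+02 -6.755800e+00  4.800000e-03] [ 0.5 -0.2  1.7 -0.   1.1 -1.2  2.2 -1.4 -0.8 -0.9 -1.5 -0.6 -2.4 -5.2]
caps tray [[-64.0, -51.3], [-83.4, -56.7], [-102.0, -63.6], [-120.5, -70.4], [-139.5, -76.4]]
caps scene [[-65.1, -59.3], [-82.7, -66.2], [-102.2, -72.9], [-119.8, -78.1], [-138.2, -83.7]]
rack top [[-55.1, -39.3], [-49.8, -60.9], [-144.5, -97.2], [-156.3, -71.8]]
tab [[  -6.70658189 -175.6515728 ]]
```

```bash
cat >> h.py <<'E'
def goal(pos,yawdeg):
    """tool-axis shift+turn from current pose to world pos, tool down with yaw"""
    s=manip.read_state(); R=Rm(s['eef_rot']); d=R.T@(np.array(pos)-s['eef_pos'])
    R2=Rm([-np.pi/2,0,np.radians(yawdeg)]); rv=np.degrees(Rn.from_matrix(R.T@R2).as_rotvec())
    print('goal',d.round(1),rv.round(2))
def st():
    s=manip.read_state(); print(round(s['clock'],2),s['eef_pos'].round(1),np.degrees(s['eef_rot']).round(2),s['wrist_force'].round(1),round(s['finger_gap'],1))
E
python3 -c "
from h import *
goal([520,-60,230],-72)"
python3 -m jog '[520,0,-455,0,54.9,0, 520,0,-455,0,54.9,0, 520,0,-455,0,54.9,0, 520,0,-455,0,54.9,0, 520,0,-455,0,54.9,0, 520,0,-455,0,54.9,0, 520,0,-455,0,54.9,0, 520,0,-455,0,54.9,0, 520,0,-455,0,54.9,0, 520,0,-455,0,54.9,0]' 40
python3 -c "
from h import *
goal([520,-60,230],-72)"
```

```text
goal [ 514.6   -2.5 -454.3] [ 0.   54.88  0.  ]
clock: 1.73
eef_pos: [381.4, 169.2, 227.8]
eef_rot: [-1.57, 0.0, -1.257]
wrist_force: [1.1, 1.1, -0.2]
finger_gap: 39.8
goal [260.7  -2.2  61.2] [-0.05 -0.05 -0.  ]
```

```bash
python3 -m jog '[41,0,10,0,0,0, 82,0,20,0,0,0, 122,0,29,0,0,0, 162,0,38,0,0,0, 202,0,47,0,0,0, 235,0,55,0,0,0, 252,0,59,0,0,0, 261,-2,61,0,0,0, 261,-2,61,0,0,0, 261,-2,61,0,0,0]'
python3 - <<'E'
from h import *
import pickle
st()
for n in ('wrist','top'):
    c=manip.camera(n)
    if n=='wrist': c['fish']=1
    save(n+'1.png',c['img'],s=1.5); pickle.dump(c,open(n+'1.pkl','wb'))
    print(c['origin'],c['orientation'],c['intrinsics'][0])
E
```

```text
clock: 2.57
eef_pos: [519.1, -57.8, 229.5]
eef_rot: [-1.571, 0.0, -1.257]
wrist_force: [-0.0, 0.5, -0.9]
finger_gap: 40.2
2.57 [519.1 -57.8 229.5] [-9.000e+01  2.000e-02 -7.202e+01] [-0.   0.5 -0.9] 40.2
[495.69332442  13.70616468 386.48554892] [2.87666960e+00 6.95690853e-04 3.11753030e-01] [297.31863964   0.         257.48803615]
[ 321.25973605 -126.48320316 1192.14269592] [-2.92746847e+00  2.59396763e-04 -1.61088504e+00] [426.03367606   0.         258.42706934]
```

View pics/wrist1.png

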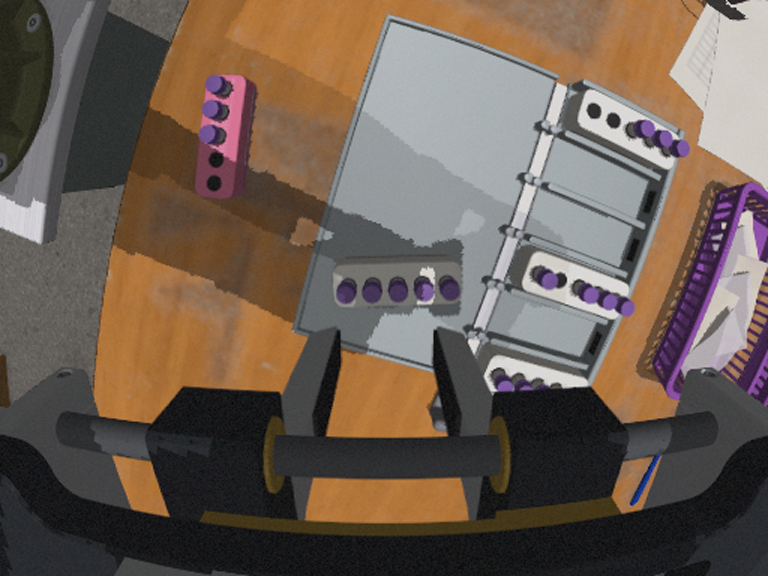

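Run:
```python
from h import *
import pickle
c=pickle.load(open('wrist1.pkl','rb'))
save('w1c.png',c['img'],(190,0,470,200),2.8); save('w1d.png',c['img'],(190,130,440,290),3.1)
```

```text
(no output)
```

View pics/w1c.png

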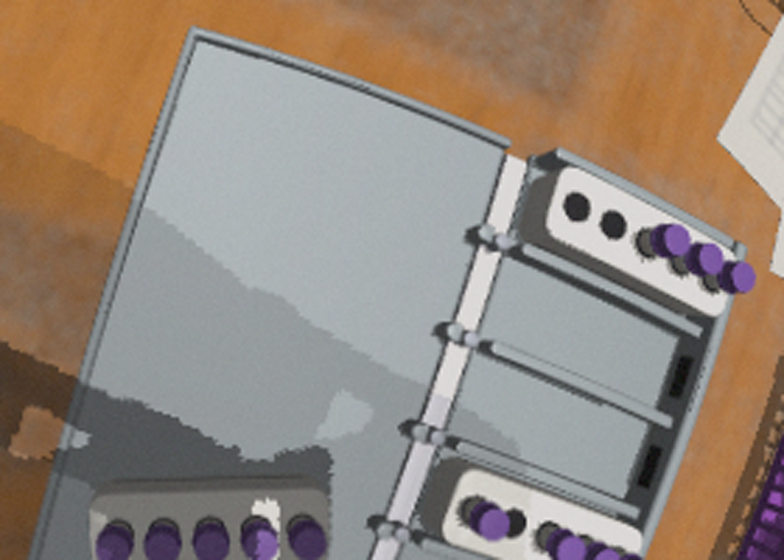

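View pics/w1d.png

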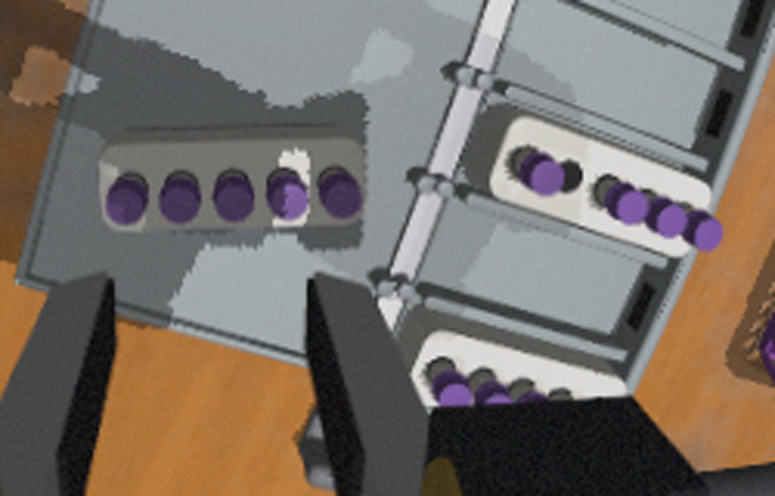

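Run:
```python
from h import *
import pickle
from scipy.optimize import least_squares
c=pickle.load(open('wrist1.pkl','rb'))
a=lambda p:np.array(p)/2.8+[190,0]; d=lambda p:np.array(p)/3.1+[190,130]
m=np.r_[a([(193,29),(509,143),(745,245),(486,232),(452,331),(418,430)]),d([(18,282),(462,72),(424,180),(388,284)])]
M=np.array([(-176,147,14),(-14,147,14),(110,147,33),(-18.5,96,27),(-18.5,48,27),(-18.5,0,27),(-176,-147,14),(-18.5,0,27),(-18.5,-48,27),(-18.5,-96,27)])
for k in (0,1):
    r=least_squares(lambda p:(proj(c,T(p,M))-m).ravel(),[630,0,0],loss='soft_l1')
    p=r.x; print(p.round(4),np.reshape(r.fun,(-1,2)).round(1).tolist())
    break
pickle.dump(p,open('tray.pkl','wb'))
caps=Ti(p,back(c,d([(127,203),(180,197),(233,194),(287,198),(340,195)]),67)); print(caps.round(1).tolist())
v=caps[-1]-caps[0];print(np.linalg.norm(v),np.degrees(np.arctan2(v[1],v[0])),caps.mean(0))
for nm,e in (('L',[(130,144),(330,139)]),('R',[(130,232),(330,226)]),('ends',[(100,190),(366,185)])):
    w=Ti(p,back(c,d(e),42)); print(nm,w.round(1).tolist(),np.degrees(np.arctan2(*(w[1]-w[0])[::-1])))
ct=pickle.load(open('top0.pkl','rb'))
print([ (n,(proj(ct,T(p,[q]))).round(1).tolist()) for n,q in (('corner',(-176,147,14)),('c2',(-176,-147,14)))])
```

```text
[ 6.277458e+02 -3.016900e+00  8.500000e-03] [[-4.0, -3.3], [2.2, -1.4], [-1.4, -0.9], [0.3, -0.3], [1.0, -0.0], [0.7, 0.7], [-5.1, -0.3], [1.0, 1.0], [0.4, 1.5], [-1.0, 1.7]]
[[-132.8, -79.7], [-115.1, -71.8], [-97.2, -65.0], [-78.2, -60.6], [-60.1, -53.8]]
77.21849558849156 19.610359483912344 [-96.67531993 -66.16444017]
L [[-138.3, -64.3], [-65.6, -39.4]] 18.89492510490757
R [[-128.5, -98.4], [-54.0, -72.5]] 19.152777501248828
ends [[-144.4, -85.4], [-46.0, -52.5]] 18.50203953680592
[('corner', [[159.3, 238.4]]), ('c2', [[265.7, 233.2]])]
```

Run:
```python
from h import *
import pickle
from scipy.optimize import least_squares
c=pickle.load(open('wrist1.pkl','rb'))
a=lambda p:np.array(p)/2.8+[190,0]; d=lambda p:np.array(p)/3.1+[190,130]
m=np.r_[a([(193,29),(509,143),(745,245),(486,232),(452,331),(418,430)]),d([(18,282),(462,72),(424,180),(388,284)])]
M=np.array([(-172,147,14),(-14,147,14),(114,147,33),(-18.5,96,27),(-18.5,48,27),(-18.5,0,27),(-172,-147,14),(-18.5,0,27),(-18.5,-48,27),(-18.5,-96,27)])
r=least_squares(lambda p:(proj(c,T(p,M))-m).ravel(),[630,0,0],loss='soft_l1')
p=r.x; print('wrist',p.round(4),np.reshape(r.fun,(-1,2)).round(1).tolist())
ct=pickle.load(open('top0.pkl','rb'))
f=lambda p: np.array(p)/3.6+[130,100]
mt=f([(108,493),(486,475),(101,133),(467,118),(168,284),(230,283),(291,282),(350,276),(412,274)])
Mt=np.array([(-172,147,14),(-172,-147,14),(114,147,36),(114,-147,36)]+[(-18.5,y,27) for y in (96,48,0,-48,-96)])
r2=least_squares(lambda p:(proj(ct,T(p,Mt))-mt).ravel(),[630,0,0],loss='soft_l1')
print('top',r2.x.round(4),np.reshape(r2.fun,(-1,2)).round(1).tolist())
pickle.dump(p,open('tray.pkl','wb'))
caps=Ti(p,back(c,d([(127,203),(180,197),(233,194),(287,198),(340,195)]),67)); print(caps.round(1).tolist())
v=caps[-1]-caps[0];print(np.linalg.norm(v),np.degrees(np.arctan2(v[1],v[0])),caps.mean(0))
for nm,e in (('L',[(130,144),(330,139)]),('R',[(130,232),(330,226)]),('ends',[(100,190),(366,185)])):
    w=Ti(p,back(c,d(e),42)); print(nm,w.round(1).tolist(),np.degrees(np.arctan2(*(w[1]-w[0])[::-1])))
```

```text
wrist [ 6.272938e+02 -2.726700e+00  1.010000e-02] [[-1.5, -2.6], [1.8, -1.8], [0.3, -0.2], [-0.1, -0.6], [0.6, -0.4], [0.5, 0.3], [-2.4, 0.5], [0.7, 0.7], [0.2, 1.3], [-1.1, 1.4]]
top [ 6.300507e+02 -2.932800e+00  9.500000e-03] [[-0.6, -0.8], [0.6, -1.1], [-0.5, -1.6], [0.7, -2.3], [-0.2, 1.3], [-0.3, 0.8], [-0.2, 0.3], [0.4, 1.1], [0.2, 0.8]]
[[-132.5, -79.8], [-114.8, -71.9], [-96.9, -65.1], [-77.8, -60.8], [-59.7, -54.0]]
77.21849558849155 19.51571625290079 [-96.33538241 -66.2993794 ]
L [[-138.0, -64.4], [-65.2, -39.6]] 18.800281873896026
R [[-128.2, -98.5], [-53.6, -72.7]] 19.058134270237293
ends [[-144.1, -85.5], [-45.6, -52.7]] 18.40739630579438
```

```bash
python3 -c "
from h import *
goal([546.4,-109.5,230],-70.7)
goal([546.4,-109.5,40],-70.7)"
```

```text
goal [58.2 -0.4  9.8] [-0.01 -1.25 -0.  ]
goal [ 58.2 189.6   9.8] [-0.01 -1.25 -0.  ]
```

```bash
python3 -m jog '[30,0,5,0,-0.6,0, 58,0,10,0,-1.2,0, 58,20,10,0,-1.2,0, 58,55,10,0,-1.2,0, 58,90,10,0,-1.2,0, 58,125,10,0,-1.2,0, 58,155,10,0,-1.2,0, 58,175,10,0,-1.2,0, 58,185,10,0,-1.2,0, 58,189,10,0,-1.2,0]' 40
python3 - <<'E'
from h import *
import pickle
st()
c=manip.camera('wrist'); c['fish']=1
save('wrist2.png',c['img'],s=1.5); pickle.dump(c,open('wrist2.pkl','wb'))
E
```

```text
clock: 3.5
eef_pos: [546.3, -109.4, 39.4]
eef_rot: [-1.572, 0.001, -1.235]
wrist_force: [-0.0, 0.7, 0.5]
finger_gap: 40.0
3.5 [ 546.3 -109.4   39.4] [-9.009e+01  6.000e-02 -7.075e+01] [-0.   0.7  0.5] 40.0
```

View pics/wrist2.png

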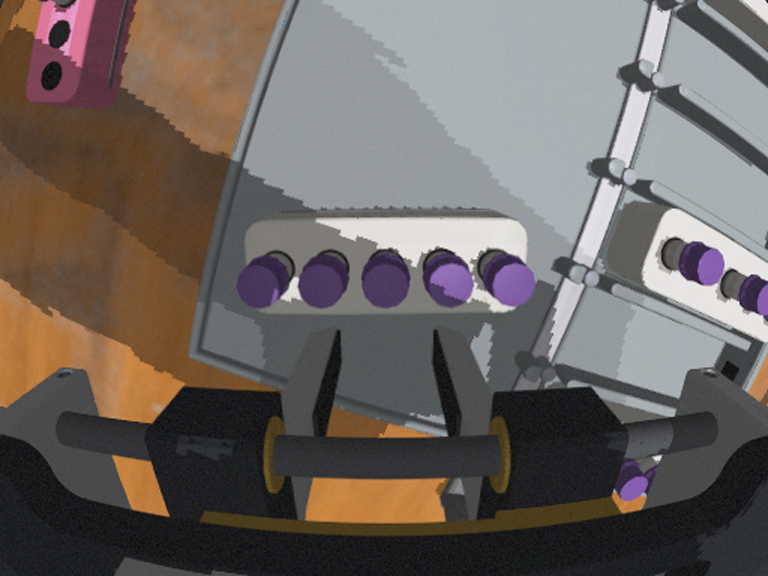

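```bash
python3 -c "
from h import *
goal([535.5,-5.7,40],-89.44)"
```

```text
goal [-101.8   -0.    23.8] [ 0.05 18.68 -0.02]
```

```bash
python3 -m jog '[-7,0,0,0,0,0, -12,0,0,0,0,0, -16,0,1,0,1,0, -21,0,2,0,3,0, -27,0,4,0,5,0, -33,0,6,0,7,0, -39,0,8,0,9,0, -45,0,10,0,11,0, -50,0,11,0,13,0, -53,0,12,0,14,0]' 40
python3 - <<'E'
from h import *
import pickle
st()
c=manip.camera('wrist'); c['fish']=1
save('wrist3.png',c['img'],s=1.5); pickle.dump(c,open('wrist3.pkl','wb'))
goal([535.5,-5.7,40],-89.44)
E
```

```text
clock: 4.38
eef_pos: [541.0, -55.7, 41.4]
eef_rot: [-1.569, -0.001, -1.482]
wrist_force: [-0.0, -0.7, -0.6]
finger_gap: 40.2
4.38 [541.  -55.7  41.4] [-8.992e+01 -3.000e-02 -8.494e+01] [-0.  -0.7 -0.6] 40.2
goal [-50.    1.3  -1.1] [-0.07  4.51  0.01]
```

View pics/wrist3.png

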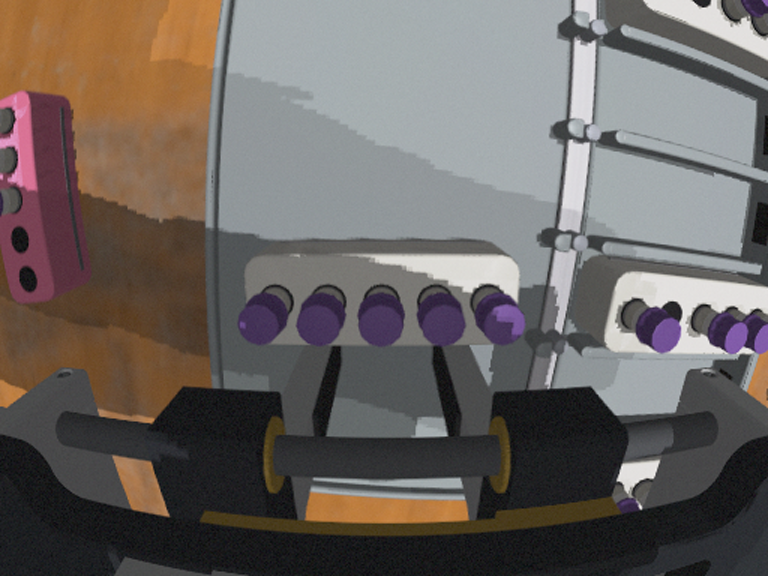

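```bash
python3 -m jog '[-3,0,0,0,0.3,0, -8,0,0,0,1,0, -14,0,0,0,2,0, -20,0,0,0,3,0, -26,0,0,0,4,0, -32,0,0,0,4.5,0, -37,0,-1,0,4.5,0, -41,0,-1,0,4.5,0, -44,0,-1,0,4.5,0, -46,0,-1,0,4.5,0]' 40
python3 - <<'E'
from h import *
import pickle
st()
c=manip.camera('wrist'); c['fish']=1
save('wrist4.png',c['img'],s=1.5); pickle.dump(c,open('wrist4.pkl','wb'))
goal([535.5,-5.7,40],-89.44)
E
```

```text
clock: 5.27
eef_pos: [535.6, -10.4, 40.5]
eef_rot: [-1.571, -0.0, -1.558]
wrist_force: [0.6, -1.6, 1.5]
finger_gap: 39.7
5.27 [535.6 -10.4  40.5] [-90.    -0.   -89.29] [ 0.6 -1.6  1.5] 39.7
goal [-4.5  0.5  0. ] [ 0.    0.14 -0.  ]
```

View pics/wrist4.png

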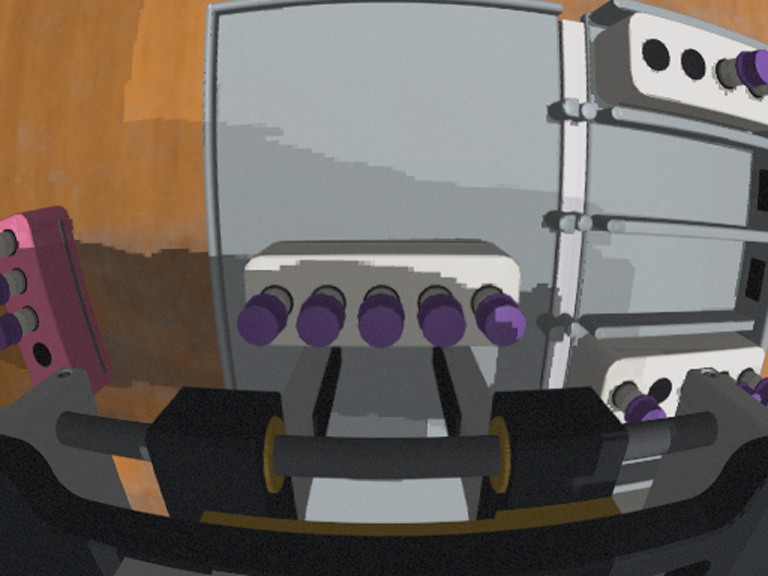

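```bash
cat >> h.py <<'E'
tray=np.array([628.5,-2.8,0.0098])
E
python3 - <<'E'
from h import *
import pickle
c=pickle.load(open('wrist4.pkl','rb'))
save('w4c.png',c['img'],(140,50,400,245),3)
g=lambda p:np.array(p)/1.5
print('noses',Ti(tray,back(c,g([(568,110),(568,222),(553,324)]),27)).round(1).tolist())
print('L',Ti(tray,back(c,g([(280,254),(490,254)]),42)).round(1).tolist())
print('R',Ti(tray,back(c,g([(285,346),(480,346)]),42)).round(1).tolist())
print('caps',Ti(tray,back(c,g([(261,320),(321,320),(381,319),(442,319),(502,317)]),67)).round(1).tolist())
E
```

```text
noses [[-21.1, 94.4], [-19.5, 48.9], [-22.0, 5.2]]
L [[-131.7, 38.0], [-55.7, 38.1]]
R [[-132.2, 2.1], [-57.3, 2.2]]
caps [[-133.2, 21.6], [-113.6, 21.9], [-94.9, 22.3], [-75.8, 22.2], [-56.5, 22.7]]
```

View pics/w4c.png

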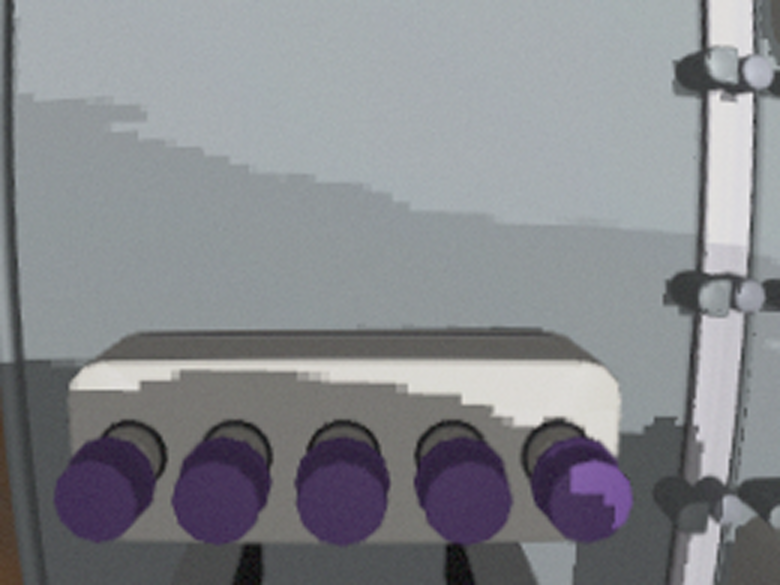

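Run:
```python
from h import *
import pickle
c=pickle.load(open('wrist4.pkl','rb'))
g=lambda p:np.array(p)/3+[140,50]
print(Ti(tray,back(c,g([(720,63),(714,297),(700,500)]),27)).round(1).tolist())
P=[(-18.5,y,27) for y in (96,48,0)]
print(((proj(c,T(tray,P))-[140,50])*3).round())
```

```text
[[-20.2, 95.9], [-19.9, 48.3], [-18.6, 4.6]]
[[728.  64.]
 [720. 299.]
 [698. 520.]]
```

```bash
python3 -m jog '[-1.5,0,0,0,0.1,0, -3,0,0,0,0.1,0, -4,0,0,0,0.1,0, -4,0,0,0,0.1,0, 2,0,0,0,0.1,0, 12,0,0,0,0.1,0, 16,-10,0,0,0.1,0, 16,-40,0,0,0.1,0, 16,-75,0,0,0.1,0, 16,-95,0,0,0.1,0]' 40
python3 - <<'E'
from h import *
import pickle
st()
for n in ('wrist','top'):
    c=manip.camera(n); 
    if n=='wrist': c['fish']=1
    pickle.dump(c,open(n+'5.pkl','wb'))
    save(n+'5.png',c['img'],(130,40,430,240) if n=='wrist' else (130,100,330,260),2.6 if n=='wrist' else 3.6)
p=T(tray,[(-174,24,160)])[0]; goal(p,0.56)
E
```

```text
clock: 6.15
eef_pos: [536.5, -27.5, 139.4]
eef_rot: [-1.568, -0.0, -1.561]
wrist_force: [0.9, -0.3, 0.7]
finger_gap: 40.2
6.15 [536.5 -27.5 139.4] [-8.982e+01 -2.000e-02 -8.947e+01] [ 0.9 -0.3  0.7] 40.2
goal [-47.8 -20.8 -82.5] [ -0.26 -90.02   0.33]
```

View pics/wrist5.png

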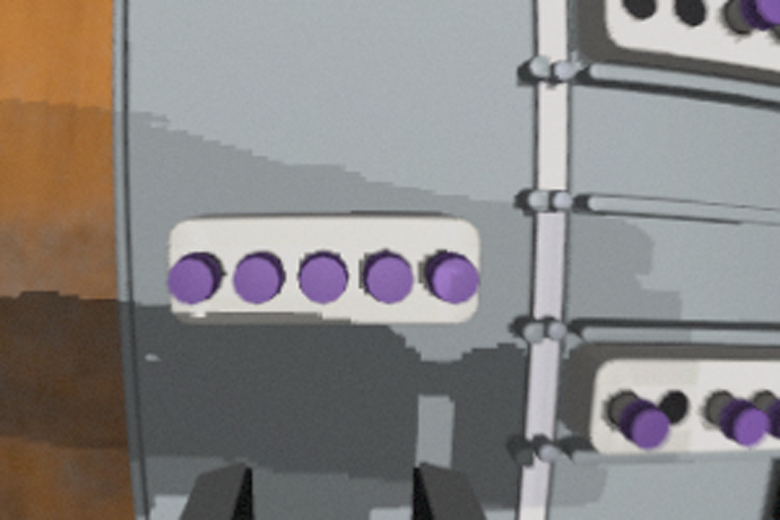

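View pics/top5.png

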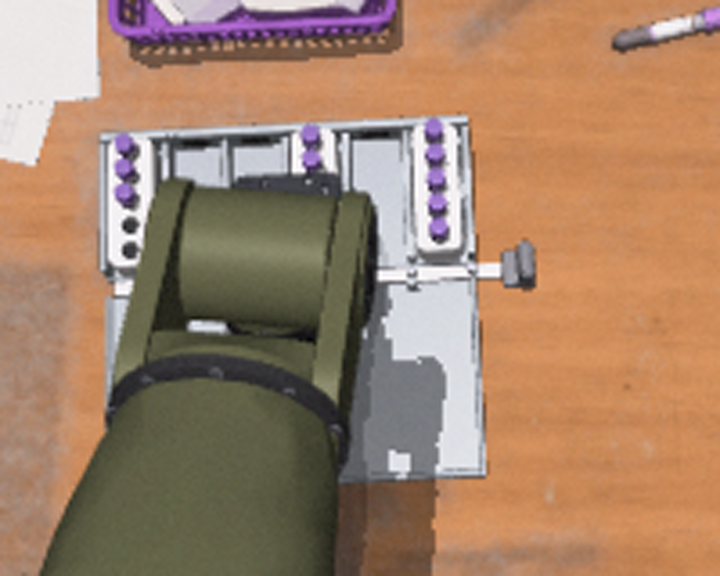

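Run:
```python
from h import *
import pickle
c=pickle.load(open('wrist5.pkl','rb'))
g=lambda p:np.array(p)/2.6+[130,40]
B=lambda p,z:print(Ti(tray,back(c,g(p),z)).round(1).tolist())
B([(540,68),(541,200),(542,328),(544,450)],27)
B([(200,218),(450,220)],42); B([(200,322),(450,324)],42)
B([(194,278),(258,278),(322,278),(387,278),(453,278)],67); B([(170,270),(479,270)],42)
```

```text
[[-18.7, 95.2], [-17.9, 47.7], [-15.7, 1.4], [-11.6, -45.5]]
[[-135.4, 41.3], [-53.0, 40.3]]
[[-136.4, 6.3], [-52.2, 5.3]]
[[-133.5, 24.2], [-114.1, 23.9], [-95.0, 23.8], [-75.6, 23.8], [-55.7, 23.9]]
[[-146.1, 24.1], [-42.9, 23.8]]
```

```bash
python3 -m jog '[-10,-10,-20,0,-7,0, -20,-21,-40,0,-14,0, -30,-21,-60,0,-21,0, -40,-21,-82,0,-28,0, -47.8,-21,-82.5,0,-35,0, -47.8,-21,-82.5,0,-42,0, -47.8,-21,-82.5,0,-49,0, -47.8,-21,-82.5,0,-56,0, -47.8,-21,-82.5,0,-63,0, -47.8,-21,-82.5,0,-70,0]' 4
python3 -c "
from h import *
st();p=T(tray,[(-174,24,160)])[0]; goal(p,0.56)"
```

```text
clock: 7.08
eef_pos: [452.5, 19.9, 156.1]
eef_rot: [-1.571, 0.001, -0.333]
wrist_force: [0.1, -0.2, 0.1]
finger_gap: 4.3
7.08 [452.5  19.9 156.1] [-9.001e+01  5.000e-02 -1.910e+01] [ 0.1 -0.2  0.1] 4.3
goal [ 1.8 -3.9  0.2] [  0.   -19.66  -0.05]
```

```bash
python3 -m jog '[0,0,0,0,-7,0, 0,0,0,0,-14,0, 0,0,0,0,-19.7,0, 0,0,0,0,-19.7,0, 0,0,0,0,-19.7,0]' 4
python3 - <<'E'
from h import *
import pickle
st(); p=T(tray,[(-174,24,42)])[0]; goal(p,0.56)
c=manip.camera('wrist'); c['fish']=1; pickle.dump(c,open('wrist6.pkl','wb'))
save('wrist6.png',c['img'],s=1.5)
E
```

```text
clock: 7.5
eef_pos: [452.6, 20.0, 156.2]
eef_rot: [-1.571, 0.001, 0.001]
wrist_force: [0.9, 0.2, -0.3]
finger_gap: 4.0
7.5 [452.6  20.  156.2] [-9.e+01  4.e-02  7.e-02] [ 0.9  0.2 -0.3] 4.0
goal [  1.7 114.2  -0.5] [-0.   -0.49 -0.04]
```

View pics/wrist6.png

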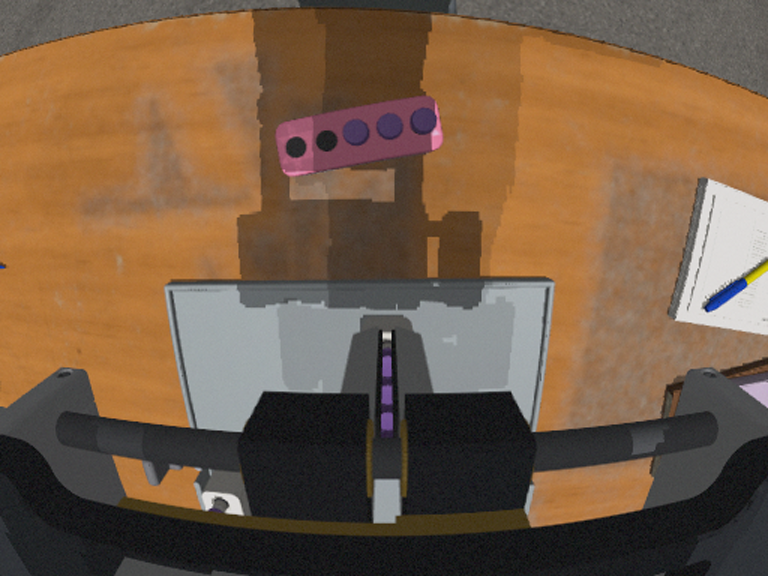

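```bash
python3 -m jog '[1,20,0,0,-0.5,0, 2,50,0,0,-0.5,0, 2,80,0,0,-0.5,0, 2,102,0,0,-0.5,0, 2,111,0,0,-0.5,0, 2,114,0,0,-0.5,0, 2,114,0,0,-0.5,0]' 4
python3 -c "
from h import *
st(); p=T(tray,[(-24,24,42)])[0]; goal(p,0.56); print(Ti(tray,[manip.read_state()['eef_pos']]))
c=manip.camera('scene'); save('s7.png',c['img'],(150,80,370,250),3.6)"
```

```text
clock: 8.13
eef_pos: [454.9, 20.2, 42.6]
eef_rot: [-1.571, 0.0, 0.012]
wrist_force: [0.1, 0.1, 0.8]
finger_gap: 3.8
8.13 [454.9  20.2  42.6] [-9.0e+01  2.0e-02  7.1e-01] [0.1 0.1 0.8] 3.8
goal [149.4   0.5  -1.1] [-0.    0.15 -0.02]
[[-173.36033923   24.73119034]]
```

View pics/s7.png

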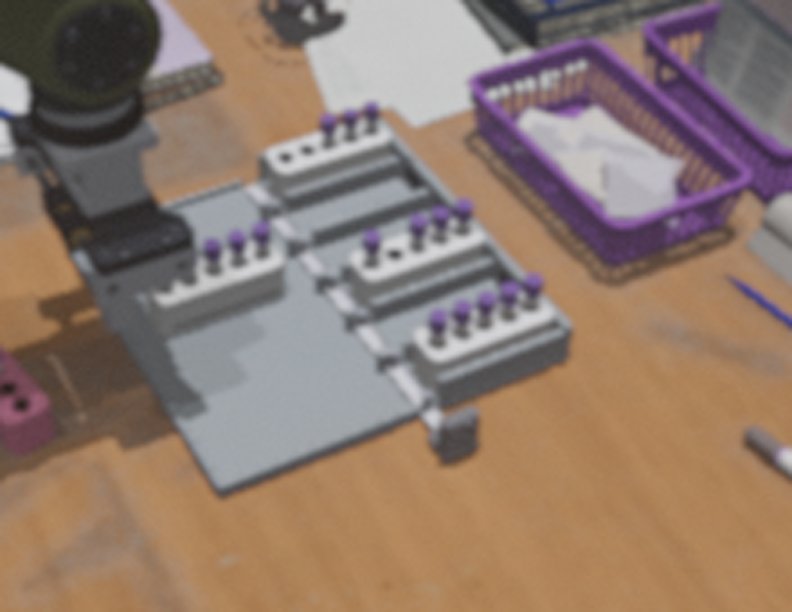

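```bash
python3 -m jog '[7,0,0,0,0.1,0, 13,0,0,0,0.1,0, 18,0,0,0,0.1,0, 23,0,0,0,0.1,0, 28,0,-0.3,0,0.1,0, 34,0,-0.4,0,0.1,0, 40,0,-0.5,0,0.1,0, 46,0,-0.5,0,0.1,0, 51,0,-0.5,0,0.1,0, 54,0,-0.5,0,0.1,0]' 4
python3 -c "
from h import *
st(); p=T(tray,[(-6,24,42)])[0]; goal(p,0.56); print(Ti(tray,[manip.read_state()['eef_pos']]))
c=manip.camera('scene'); save('s8.png',c['img'],(150,80,370,250),3.6)"
```

```text
clock: 9.02
eef_pos: [509.5, 20.5, 42.4]
eef_rot: [-1.571, -0.0, 0.012]
wrist_force: [-1.4, 0.4, 1.1]
finger_gap: 3.9
9.02 [509.5  20.5  42.4] [-90.    -0.     0.68] [-1.4  0.4  1.1] 3.9
goal [112.8   0.4  -0.7] [0.   0.12 0.  ]
[[-118.8128836    24.49522932]]
```

View pics/s8.png

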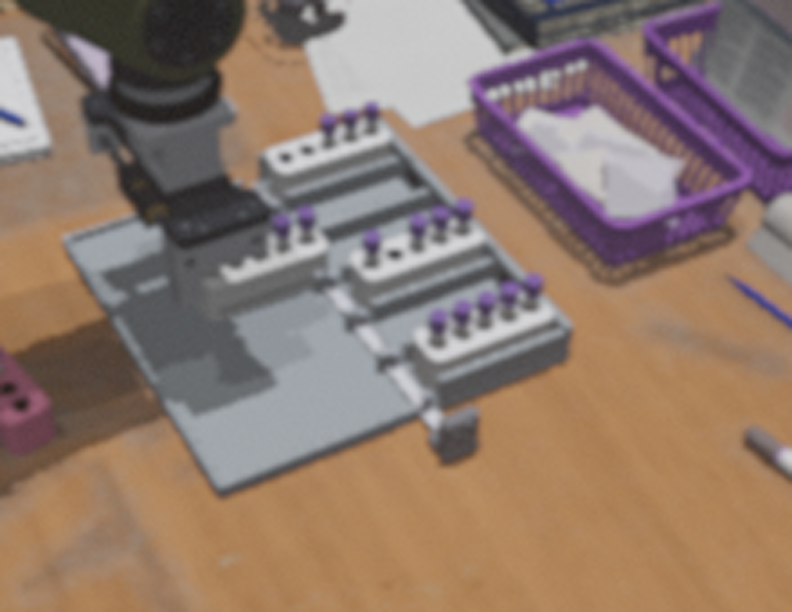

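```bash
python3 -m jog '[4,0,0,0,0.1,0, 10,0,-0.2,0,0.1,0, 16,0,-0.3,0,0.1,0, 22,0,-0.4,0,0.1,0, 28,0,-0.4,0,0.1,0, 34,0,-0.5,0,0.1,0, 40,0,-0.5,0,0.1,0, 46,0,-0.6,0,0.1,0, 51,0,-0.6,0,0.1,0, 54,0,-0.6,0,0.1,0]' 4
python3 -c "
from h import *
st(); p=T(tray,[(-6,24,42)])[0]; goal(p,0.56); print(Ti(tray,[manip.read_state()['eef_pos']]))"
python3 -m jog '[4,0,0,0,0,0, 10,0,0,0,0,0, 16,0,0,0,0,0, 22,0,0,0,0,0, 28,0,0,0,0,0, 33,0,0,0,0,0, 37,0,0,0,0,0, 40,0,0,0,0,0, 42,0,0,0,0,0]' 4
python3 -c "
from h import *
st(); p=T(tray,[(-6,24,42)])[0]; goal(p,0.56); print(Ti(tray,[manip.read_state()['eef_pos']]))
c=manip.camera('scene'); save('s9.png',c['img'],(150,80,370,250),3.6)"
```

```text
clock: 9.9
eef_pos: [563.4, 20.6, 42.4]
eef_rot: [-1.571, -0.0, 0.01]
wrist_force: [-1.8, -0.1, 1.3]
finger_gap: 4.0
9.9 [563.4  20.6  42.4] [-9.0e+01 -1.0e-02  5.8e-01] [-1.8 -0.1  1.3] 4.0
goal [58.8  0.4 -0. ] [-0.    0.02  0.01]
[[-64.81884551  24.01854893]]
clock: 10.65
eef_pos: [605.1, 21.0, 42.4]
eef_rot: [-1.571, -0.0, 0.01]
wrist_force: [-2.0, 0.1, 0.9]
finger_gap: 3.9
10.65 [605.1  21.   42.4] [-90.    -0.     0.58] [-2.   0.1  0.9] 3.9
goal [17.1  0.4 -0. ] [0.   0.02 0.  ]
[[-23.13016798  23.9945478 ]]
```

View pics/s9.png

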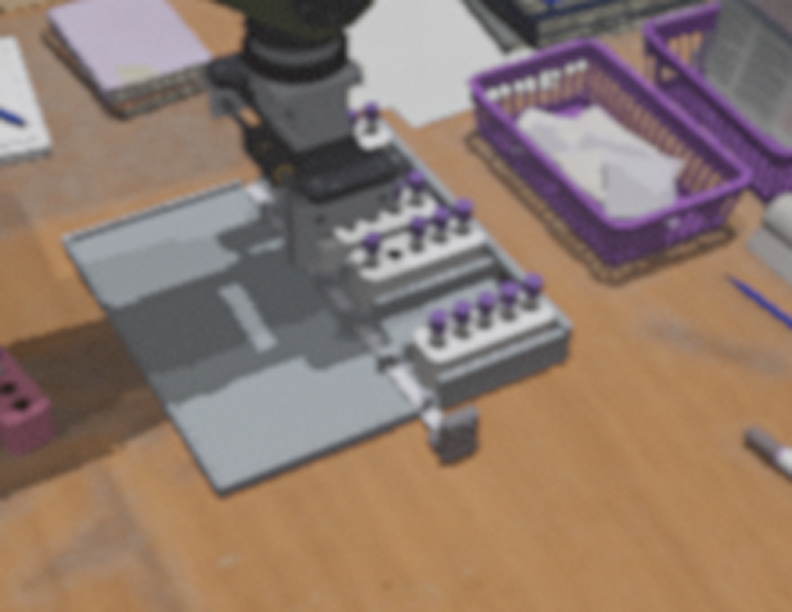

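```bash
python3 -m jog '[3,0,0,0,0,0, 6,0,0,0,0,0, 9,0,0,0,0,0, 11,0,0,0,0,0, 12.5,0,0,0,0,0, 12.5,0,0,0,0,0]' 4
python3 -m jog '[1,0,0,0,0,0, 2,0,0,0,0,0, 2,0,0,0,0,0]' 4
```

```text
clock: 11.2
eef_pos: [617.6, 21.1, 42.5]
eef_rot: [-1.571, -0.0, 0.01]
wrist_force: [0.6, 0.5, -0.2]
finger_gap: 3.8
clock: 11.45
eef_pos: [619.4, 21.1, 42.4]
eef_rot: [-1.571, -0.0, 0.01]
wrist_force: [0.5, 0.4, -0.6]
finger_gap: 4.0
```

```bash
python3 -m jog '[1,0,0,0,0,0, 2,0,0,0,0,0]' 4
python3 -m jog '[1,0,0,0,0,0, 2,0,0,0,0,0]' 4
```

```text
clock: 11.62
eef_pos: [620.1, 21.1, 42.5]
eef_rot: [-1.571, 0.004, 0.01]
wrist_force: [-19.3, -1.0, 12.4]
finger_gap: 4.1
clock: 11.78
eef_pos: [620.2, 21.2, 42.4]
eef_rot: [-1.571, 0.009, 0.01]
wrist_force: [-36.7, -1.6, 24.6]
finger_gap: 4.1
```

```bash
python3 -m jog '[-3,0,0,0,0,0, -5,0,0,0,0,0, -12,0,0,0,0,0, -25,0,0,0,0,0, -45,0,0,0,0,0, -55,-20,0,0,0,0, -55,-55,0,0,0,0, -55,-90,0,0,0,0, -55,-125,0,0,0,0, -55,-150,0,0,0,0]' 4
python3 -c "
from h import *
import pickle
st()
for n in ('scene','top','wrist'):
    c=manip.camera(n); 
    if n=='wrist': c['fish']=1
    pickle.dump(c,open(n+'10.pkl','wb'))
    save(n+'10.png',c['img'],{'scene':(150,80,370,250),'top':(130,100,330,260),'wrist':None}[n],{'scene':3.6,'top':3.6,'wrist':1.5}[n])"
```

```text
clock: 12.62
eef_pos: [568.5, 20.6, 195.8]
eef_rot: [-1.571, -0.003, 0.01]
wrist_force: [0.0, -0.6, 1.3]
finger_gap: 3.7
12.62 [568.5  20.6 195.8] [-90.01  -0.19   0.58] [ 0.  -0.6  1.3] 3.7
```

View pics/scene10.png

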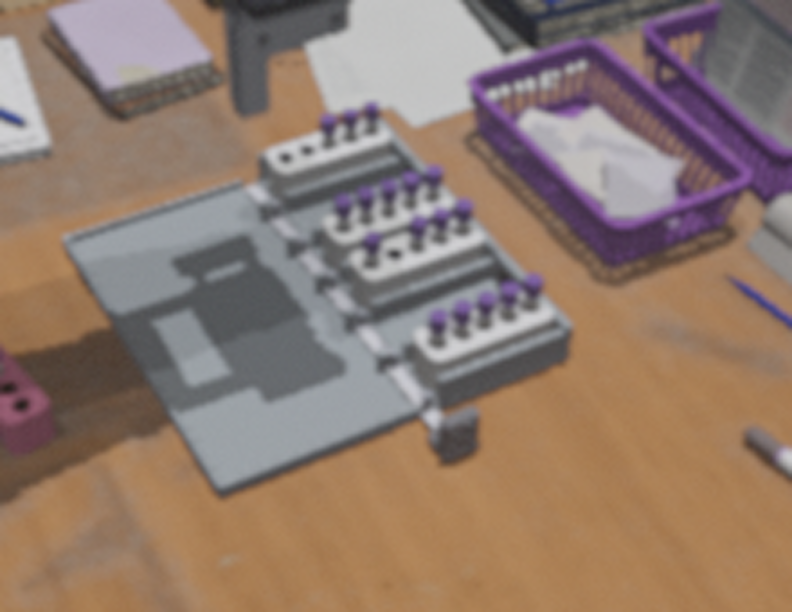

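View pics/wrist10.png

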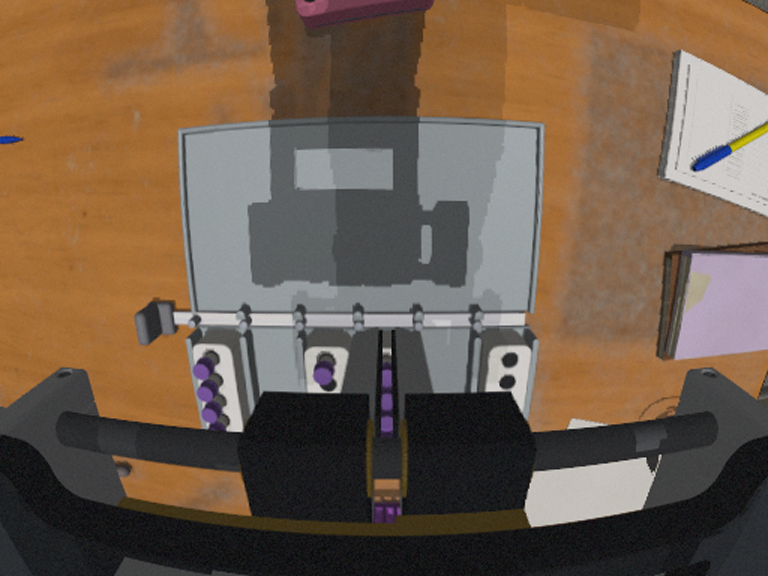

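View pics/top10.png

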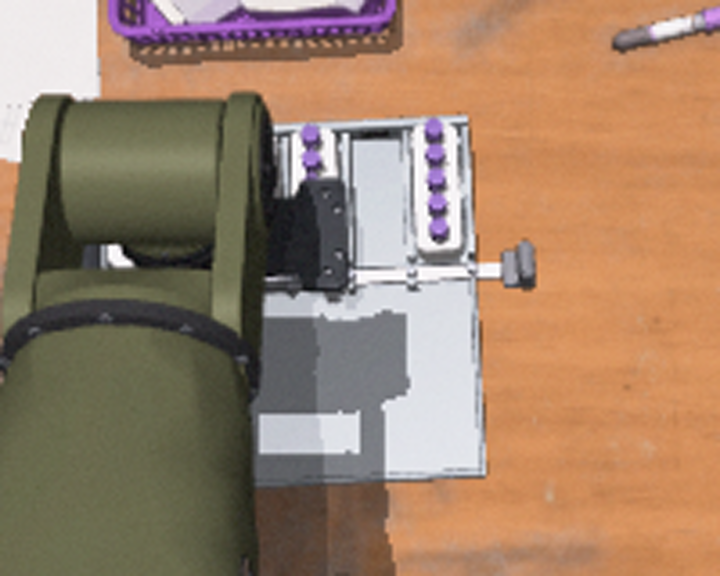

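Run:
```python
from h import *
import pickle
c=pickle.load(open('wrist10.pkl','rb'))
save('w10c.png',c['img'],(70,180,210,260),5.5)
w=manip.camera('wrist');w['fish']=1; t=manip.camera('top')
for cc in (w,t):
    for n in ('tab',):
        for r in manip.tip_of(n,cc): print(r['xy'],r['score'],Ti(tray,back(cc,r['xy'],22)).round(1))
        for r in manip.masks_of(n,cc): 
            ys,xs=np.nonzero(r['pixels']); print(r['score'],xs.min(),xs.max(),ys.min(),ys.max())
```

```text
[95.5, 219.1] 0.66 [[  -6.5 -191.2]]
0.63 89 349 203 231
0.61 227 279 167 179
```

View pics/w10c.png

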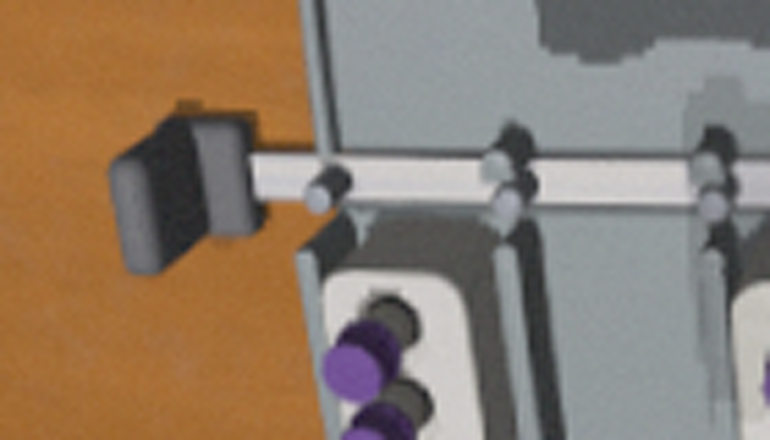

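Run:
```python
from h import *
import pickle
c=pickle.load(open('wrist10.pkl','rb'));t=pickle.load(open('top10.pkl','rb'))
g=lambda p:np.array(p)/5.5+[70,180]
print(Ti(tray,back(c,g([(111,170),(130,270),(150,160),(162,265)]),40)).round(1).tolist())
print(Ti(tray,back(c,g([(193,125),(250,120),(215,235),(262,232)]),14)).round(1).tolist())
f=lambda p: np.array(p)/3.6+[130,100]
print('top',Ti(tray,back(t,f([(516,242),(536,241),(520,289),(536,287)]),40)).round(1).tolist())
save('top11.png',t['img'],(255,155,295,185),18)
p=T(tray,[(-8,-205,160)])[0]; print(p); goal(p,-89.44)
```

```text
[[-21.7, -187.6], [3.0, -187.4], [-24.4, -176.1], [1.3, -177.9]]
[[-24.3, -178.4], [-25.8, -162.1], [4.0, -177.1], [2.7, -163.4]]
top [[3.8, -177.7], [3.8, -193.3], [-33.9, -178.7], [-32.9, -191.1]]
[ 622.509352   -207.86855472  160.        ]
goal [  52.3   31.1 -229.1] [ 8.000e-02  9.002e+01 -9.000e-02]
```

View pics/top11.png

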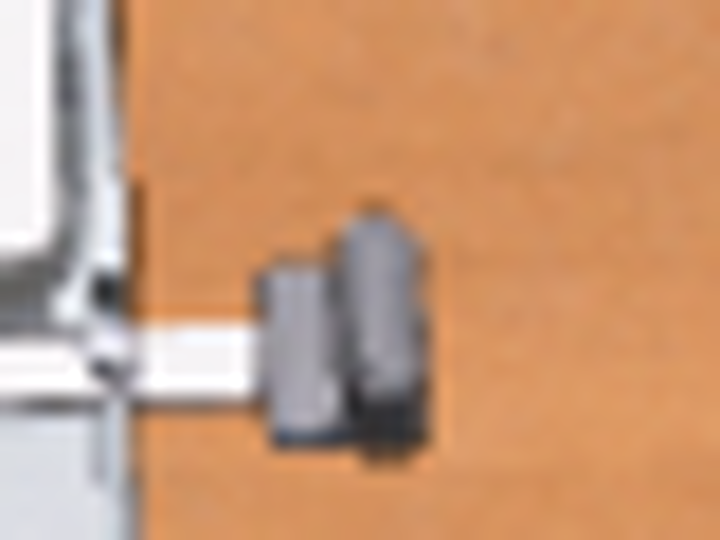

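```bash
python3 -m jog '[5,0,-30,0,7,0, 12,0,-60,0,14,0, 20,0,-90,0,21,0, 30,0,-120,0,28,0, 38,0,-150,0,35,0, 45,0,-180,0,42,0, 50,0,-210,0,49,0, 52,0,-230,0,56,0, 52,0,-238,0,63,0, 52,0,-238,0,70,0]' 0
python3 -c "
from h import *
st();p=T(tray,[(-9,-214,160)])[0]; goal(p,-89.44)"
```

```text
clock: 13.9
eef_pos: [622.3, -219.0, 191.1]
eef_rot: [-1.572, 0.001, -1.22]
wrist_force: [0.3, 0.4, -0.1]
finger_gap: 0.4
13.9 [ 622.3 -219.   191.1] [-9.008e+01  5.000e-02 -6.990e+01] [ 0.3  0.4 -0.1] 0.4
goal [-2.2 31.1  0.1] [ 0.09 19.54 -0.04]
```

```bash
python3 -m jog '[0,0,0,0,7,0, -1,5,0,0,14,0, -2,15,0,0,19.5,0, -2,30,0,0,19.5,0, -2,60,0,0,19.5,0, -2,90,0,0,19.5,0, -2,120,0,0,19.5,0, -2,140,0,0,19.5,0, -2,152,0,0,19.5,0, -2,155,0,0,19.5,0]' 0
python3 - <<'E'
from h import *
import pickle
st(); print(Ti(tray,[manip.read_state()['eef_pos']]))
c=manip.camera('wrist'); c['fish']=1; pickle.dump(c,open('wrist12.pkl','wb'))
save('wrist12.png',c['img'],s=1.5)
c=manip.camera('top'); save('top12.png',c['img'],(130,100,330,260),3.6)
E
```

```text
clock: 14.73
eef_pos: [621.0, -214.6, 34.7]
eef_rot: [-1.574, 0.002, -1.552]
wrist_force: [0.7, 0.9, -0.7]
finger_gap: 0.4
14.73 [ 621.  -214.6   34.7] [-9.021e+01  9.000e-02 -8.892e+01] [ 0.7  0.9 -0.7] 0.4
[[  -9.61775637 -211.68241906]]
```

View pics/wrist12.png

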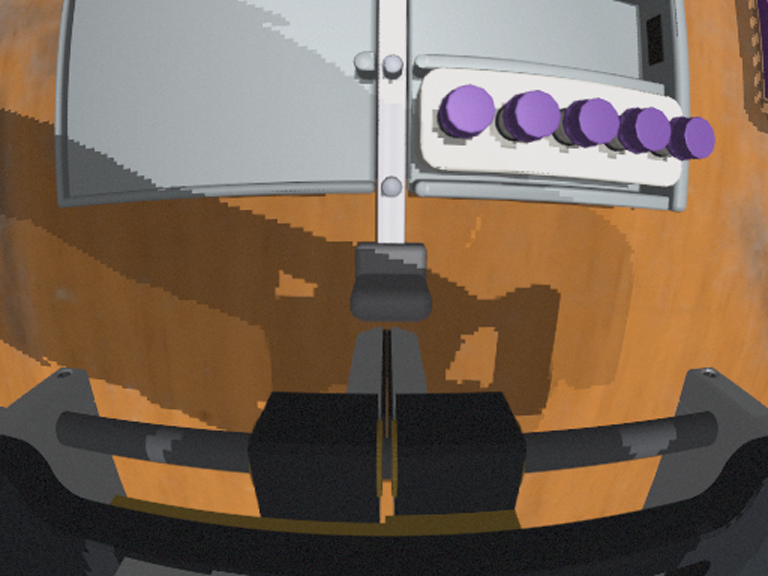

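View pics/top12.png

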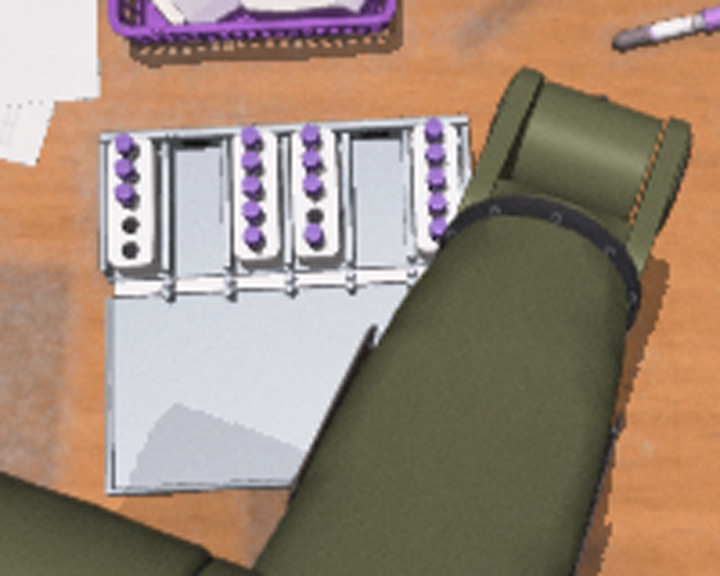

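```bash
python3 -m jog '[-4,0,0,0,0.4,0, -8,0,0,0,0.4,0, -12,0,0,0,0.4,0, -16,0,0,0,0.4,0, -20,0,0,0,0.4,0, -24,0,0,0,0.4,0, -28,0,0,0,0.4,0, -31,0,0,0,0.4,0, -34,0,0,0,0.4,0, -34,0,0,0,0.4,0]' 0
python3 -m jog '[-1,0,0,0,0,0, -2,0,0,0,0,0]' 0
python3 -m jog '[-1,0,0,0,0,0, -2,0,0,0,0,0]' 0
python3 - <<'E'
from h import *
import pickle
st(); print(Ti(tray,[manip.read_state()['eef_pos']]))
c=manip.camera('wrist'); c['fish']=1; pickle.dump(c,open('wrist13.pkl','wb'))
save('wrist13.png',c['img'],s=1.5)
E
```

```text
clock: 15.67
eef_pos: [621.3, -180.3, 37.3]
eef_rot: [-1.571, 0.0, -1.558]
wrist_force: [0.4, 0.2, -0.4]
finger_gap: 0.3
clock: 15.83
eef_pos: [621.2, -179.2, 37.3]
eef_rot: [-1.571, -0.0, -1.559]
wrist_force: [-0.4, -9.2, 0.7]
finger_gap: 0.3
clock: 16.0
eef_pos: [621.2, -179.0, 37.4]
eef_rot: [-1.571, -0.003, -1.559]
wrist_force: [0.8, -20.1, -4.2]
finger_gap: 0.1
16.0 [ 621.2 -179.    37.4] [-89.99  -0.18 -89.35] [  0.8 -20.1  -4.2] 0.1
[[  -9.05979818 -176.11474878]]
```

View pics/wrist13.png

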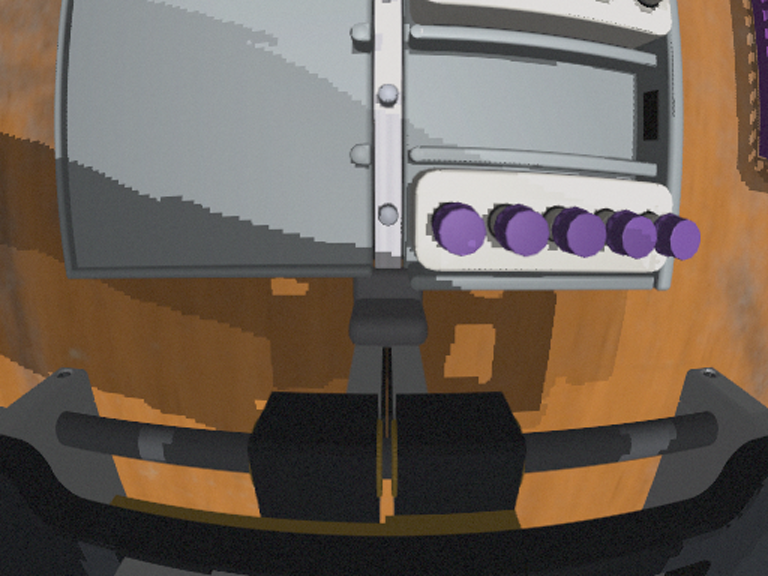

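```bash
python3 -m jog '[-1,0,0,0,0,0, -1,0,0,0,0,0]' 0
python3 -m jog '[3,0,0,0,0,0, 8,0,0,0,0,0, 20,0,0,0,0,0, 28,-20,0,0,0,0, 28,-55,0,0,0,0, 28,-90,0,0,0,0, 28,-120,0,0,0,0, 28,-140,0,0,0,0, 28,-150,0,0,0,0, 28,-150,0,0,0,0]' 0
python3 - <<'E'
from h import *
import pickle
c=pickle.load(open('wrist13.pkl','rb'))
g=lambda p:np.array(p)/1.5
print('pins',Ti(tray,back(c,g([(388,93),(388,214)]),22)).round(1).tolist(),'noses',Ti(tray,back(c,g([(360,33),(360,154)]),27)).round(1).tolist())
c=manip.camera('wrist'); c['fish']=1; pickle.dump(c,open('wrist14.pkl','wb'))
save('wrist14.png',c['img'],s=1.5)
c=manip.camera('scene'); save('scene14.png',c['img'],(150,80,370,250),3.6)
E
```

```text
clock: 16.22
eef_pos: [621.2, -179.0, 37.4]
eef_rot: [-1.57, -0.004, -1.56]
wrist_force: [1.2, -20.2, -3.4]
finger_gap: 0.2
clock: 17.05
eef_pos: [622.2, -204.6, 189.5]
eef_rot: [-1.568, -0.001, -1.559]
wrist_force: [0.4, -0.2, -0.5]
finger_gap: 0.5
pins [[-8.6, -72.1], [-8.6, -119.2]] noses [[-19.0, -49.1], [-18.9, -96.0]]
```

View pics/wrist14.png

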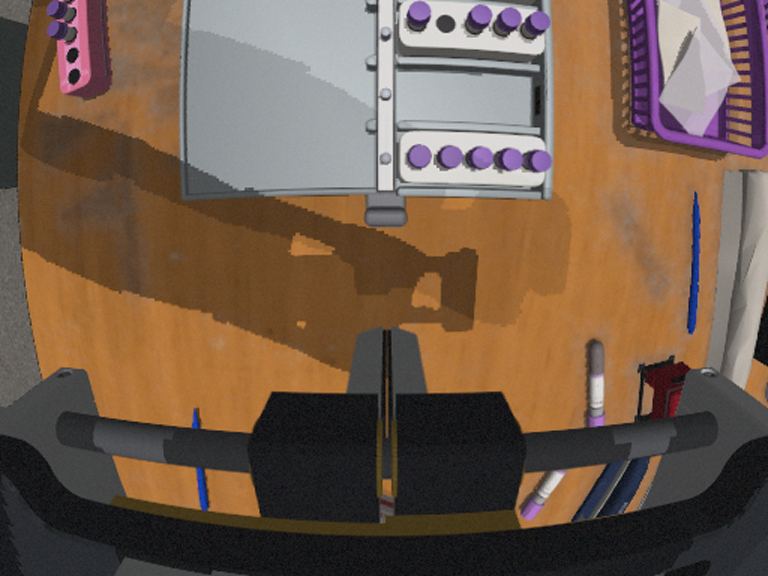

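View pics/scene14.png

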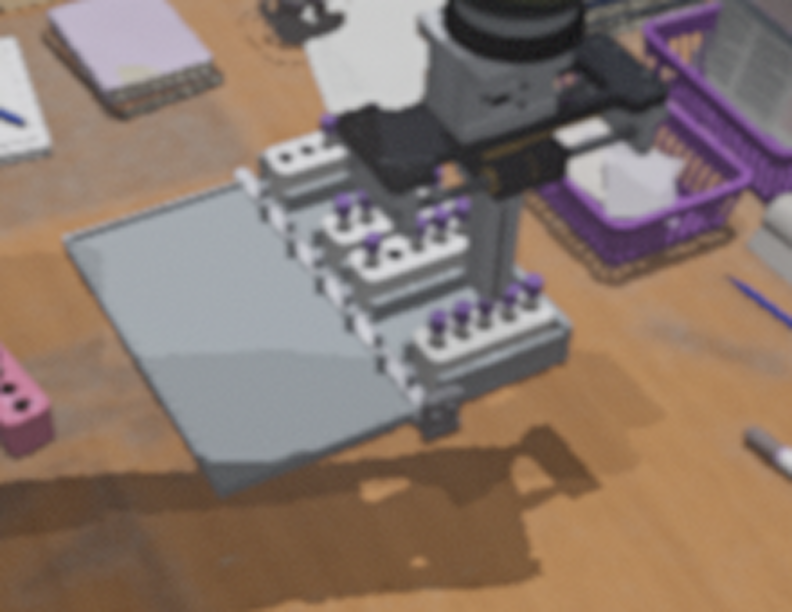

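```bash
python3 -m jog '[-30,0,0,0,0,0, -60,0,0,0,0,0, -90,0,0,0,0,0, -120,0,0,0,0,0, -130,0,0,0,0,0, -130,0,0,0,0,0, -130,0,0,0,0,0]' 0
python3 - <<'E'
from h import *
import pickle
c=manip.camera('wrist'); c['fish']=1; pickle.dump(c,open('wrist15.pkl','wb'))
save('wrist15.png',c['img'],(200,0,440,200),3)
E
```

```text
clock: 17.73
eef_pos: [619.9, -74.4, 186.3]
eef_rot: [-1.573, 0.0, -1.558]
wrist_force: [0.2, 0.3, 0.1]
finger_gap: 0.5
```

View pics/wrist15.png

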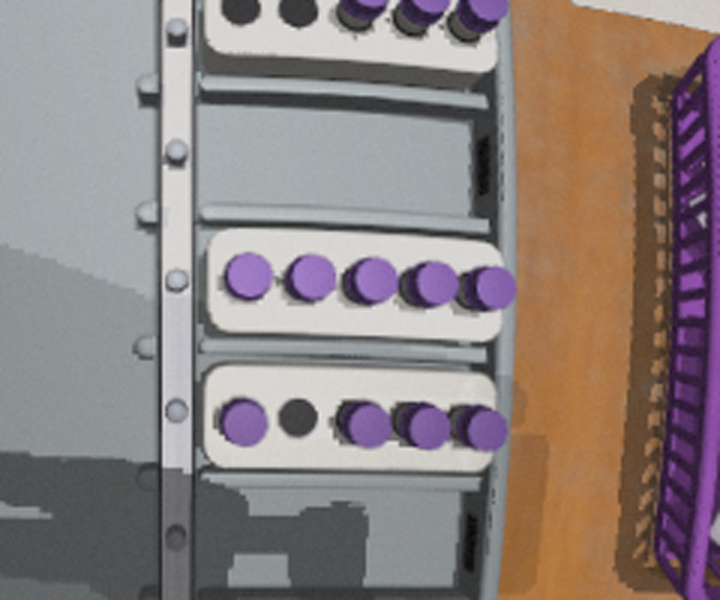

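```bash
python3 -c "
from h import *
st(); print(manip.sign_off())"
```

```text
17.78 [619.9 -75.1 186.5] [-90.07  -0.   -89.35] [-0.2  0.5 -0.7] 0.6
the job is handed in; nothing more can be done
None
```

The rack is fully home in the third lane from the left and the lock is closed. I handed the job in at 17.8 s of the 72 s allowed.

- **Rack:** I straightened it and pushed it sideways on the shelf with two open fingers. I then pushed it end-on with the near-closed fingers until it met the end stop, where the wrist force rose to about 37 N horizontally with about 25 N upward. In the last wrist picture its ends line up with the home rack in lane 4.
- **Lock:** I pushed the tab left until it stopped moving, at about 20 N. The two pins I measured stood at y = -72.1 and -119.2 mm, against lane middles of -72 and -120. In the last picture the pins in view stand mid-lane.
- **Other things:** The three other racks, the pink look-alike and the tray looked unmoved in the last views. I did not measure them again, and the carton was hidden behind the gripper in the last pictures.
- **Disagreements:** The fingers touched the end stop about 2.5 mm and the tab's stop about 3.5 mm before I expected. I put this down to fingers slightly deeper than assumed and the roughly 2 mm calibration. The tray's position from the top and wrist cameras also differed by about 3 mm in x.

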